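# Tip a filled carton into the labelling jig and lock it

## Robot

A 6-joint arm with a two-finger parallel gripper is mounted at the origin on a cart in front of the work surface, level with it; the furniture and walls round the work are solid. World frame = base frame: x ahead of the robot, y to its left, z up, the work surface at z = 0. Lengths are in m, angles in rad, forces in N, time in s.
With the tool pointing down it reaches from about 0.35 to 0.775 m from the base axis. Payload 7.3 kg.
Tool frame: the origin (TCP) lies on the centre line of the jaws, within the pads' length; the fingertips stand 17 mm ahead of it and the grasp point (between the pads) lies 2 mm behind it (robot.tip_extent is the distance from the TCP to the fingertips, in m); z points along the fingers, y is the line along which they close (so a half turn about z gives the same grasp; the last joint's range is limited). The gripper opens to 92 mm and grips with 3 to 60 N. Pads are 19 mm wide; open, the fingers measure 130 mm over their backs; the gripper's body (75 mm by 190 mm) begins 47 mm behind the grasp point.
Start: joints at [-0.146, 0.342, 1.524, -0, 1.275, -0.146], TCP at [0.525, 0, 0.244] pointing down, gripper open.
Joint ranges: [-2.53, 2.53], [-0.77, 2.02], [0.04, 2.7], [-1, 4.14], [0.28, 2.66], [-3.11, 3.11]. Speed limits (rad/s): [2.57, 2.57, 3.14, 3.14, 3.14, 3.14].

## Interface

Orientations are given as [roll, pitch, yaw] about the fixed x, y, z axes, in that order (R = Rz(yaw) Ry(pitch) Rx(roll)).
In Python, from cell import robot gives the robot as it stands.
- The arm moves only by the tool step_arm, never from a script. Its argument "motion" is a list of rows, each a list of 2 entries, a list of its own where there are three numbers: the shift along the tool's x, y, z in units of 60 mm (1.0 is 60 mm), then the turn about the tool's z in rad. In form: [[[x, y, z], spin], ...]. A call has 1 to 10 rows; each row is the pose to reach, as a shift and turn from the pose commanded when the call began, along the tool's axes at that moment; what a row does not reach only later rows make up. A row lasts 1/8 s, in which the tool goes at most 62.5 mm and 10.7 degrees, less where a joint would pass 70% of its speed; a pose out of reach is approached as far as the arm can. A call with a gripper value outside its range is refused whole. "hand" is the closure in counts, from 0 (fully open) to 255 (shut), set as the call begins (left out, the last holds). The fingers move at their own pace and stop on an object; "squeeze" is the grip in N (left out, the last holds). Time passes only in rows, so rows that repeat a pose let the fingers close. It gives the time, the measured TCP pose, the force, the opening and the grip force at its end, in the units of the state.
- robot.observe(): the state, without advancing time (a new reading comes with each control period).
- robot.read_camera(name): name is "scene" or "side" or "wrist"; returns a dict with "pixels" (420x560x3 uint8, red, green, blue), "intrinsics" (3x3 intrinsics, pixels), "xyz" and "rotation" of the camera in the world; the wrist camera has in their place "T_tool_cam" (4x4, takes a point from camera to tool coordinates, whose origin is the TCP and whose axes are the flange's). Camera axes: x right, y up, looking along -z (the intrinsics and any distortion apply to the point x, -y, -z); pixel columns grow to the right and rows downward; lengths in m; the calibration is good to about 2 mm. The wrist camera is an equidistant fisheye: a pixel r from the principal point sees the ray r / f radians off the axis. A picture is of the moment at which its call begins: read the wrist's pose just before it. There is no depth.
- robot.hand_in(): hands the job in; it is judged then, once.
The state is a dict: "time": time; "qpos": joint angles; "qvel": joint speeds; "joint_efforts": joint torques, N m; "tool_pos": TCP position; "tool_rot": TCP orientation; "contact_force": force on the tool from outside, world axes, zero at the start; "torque": the same for the moment, N m; "opening": finger opening in m; "grip_force": force on a finger pad.
Only numpy, scipy, OpenCV 4.12 (cv2) and the standard library are available. Lean on these libraries where they do the work, as an engineer would, in place of code of your own. Each camera call takes 0.05 s, during which the arm holds its last target. There are 200 camera calls.

## Task

Load the filled carton into the labelling jig, only pushing with the fingertips: push the standing carton high on its back so that it topples and falls flat between the two rails, then gently push its foot end along the bed until its head sits flush against the end stop, and swing the turn button across behind it so it cannot creep back. Do not grip, squeeze or lift anything, and leave the things standing around undisturbed.

Things in the scene. Friction and masses are not known exactly. Their poses are not given: they have to be found in the camera images.
- jig: Labelling jig fixed to the worktop: plywood bed, top face 12 mm above the worktop. Origin at worktop level on the centre line, under where the foot of a loaded carton lies. x = loading direction, towards the end stop; y to the left of that; z up. Bed spans x -140 to +175, y -86 to +86 mm; the end at x -140 is open.
- jig_stop (a point): Middle of the upright face of the aluminium end stop (110 mm wide, 30 mm high over the bed), jig x 150, y 0, 15 mm above the bed; jig's axes. Two aluminium rails, 14 mm high over the bed, lead to it: parallel, 90 mm apart inside, from jig x 125 to 150, flaring 20 degrees outward on each side from there back to x 68 mm.
- carton: White closed carton, 0.15 to 0.29 kg, 44 mm thick (own x), 84 wide (own y), 150 tall (own z); origin: centre of its underside as it stands. Starts on end on the open part of the bed, own x within 0.03 rad of the jig's x. It must tip forward; it then lies with own z along the jig's x and own x down, label frame (printed on its back) up.
- carton_foot (a point): Middle of the carton's lower front edge (own x 22, z 1 mm), over which it tips; it stays at bed height all through the job. Pushed on its back 110 to 130 mm above the bed the carton tips, and past about 16 degrees it falls by itself; pushed low it slides instead.
- carton_head (a point): Centre of the carton's top end face (150 mm above its foot); carton's axes. After the fall it lies some 20 to 80 mm short of the stop.
- button (a joint): Turn button's angle about its upright screw, rad: 0 = open, bar pointing 0.5 rad to the left (jig +y side) of jig -x, beside the lane; 2.07 = straight across the lane, 4 mm behind a loaded carton's foot; end of travel 2.15. Closes counter-clockwise seen from above; stays where it is left; about 1 N at the peg moves it. Starts at 0 to 0.4.
- button_pivot (a point): Screw axis of the turn button at jig x = -11, y = +66 mm, at mid-height of the bar. The dark wooden bar is 14 mm wide, 12 mm thick (2 to 14 mm above the bed) and reaches 64 mm from the axis.
- button_peg (a point): Upright round wooden peg on the bar, 12 mm diameter, 52 mm from the screw axis, top 44 mm above the bed (56 mm above the worktop). This point lies on the peg's axis 30 mm above the bed. Push it sideways with a fingertip from its outer (jig +y) side.
- label_roll: Bystander: roll of white labels, 58 mm across, 15 mm high; its axis lies 16 mm along own y from the origin.
- snap_dish: Bystander: round metal dish of snap sockets, 68 mm across, 19 mm high; origin under its centre.
- thread_spool: Bystander: spool of white thread standing upright, 33 mm across, 55 mm high; origin under its centre.
- oil_bottle: Bystander: small oiler with red spout standing upright beyond the end stop, 42 mm across, 124 mm high; origin under its centre.

How it is judged:
By the outcome, as a careful person would: the job done as asked, in the order asked, and still so for the second after the job is handed in, with the robot touching nothing.
It also fails if it takes over 54 s, if anything falls off the work surface, if the arm or the gripper's body presses on something with over 40 N, if the wrist force passes 120 N, or if a joint passes its speed limit or range.

## Working session

There is one attempt and no reset: what is moved stays moved. The work goes in short steps, Python scripts to look and compute and a tool call to move; the robot and the scene stay as the last step left them, time stands still between calls to the robot, and variables do not carry over. Pictures are saved under pics/ and viewed, at most 10 in all, crops included, and the job is handed in when it is done.

Besides the shell and the picture viewer there is one more tool, called after "Call:" as name([rows], argument=value, ...), one row to a line, values as JSON. step_arm: Moves the arm, as the interface text tells. Its arguments: {"type":"object","properties":{"motion":{"type":"array"},"hand":{"type":"number"},"squeeze":{"type":"number"}},"required":["motion"]}

```bash
mkdir -p pics; ls; python3 - <<'E'
from cell import robot
import cv2,numpy as np
s=robot.observe();print(s['time'],s['tool_pos'],s['tool_rot'],s['opening'])
for n in ['scene','side','wrist']:
    c=robot.read_camera(n); cv2.imwrite(f'pics/{n}0.png',c['pixels'][:,:,::-1])
    print(n,{k:np.round(v,4).tolist() for k,v in c.items() if k!='pixels'})
E
```

```text
pics
0.0 [5.24621188e-01 7.01223004e-05 2.43040457e-01] [-3.14006957e+00 -1.71331969e-04  1.57082737e+00] 0.09214211721644672
scene {'intrinsics': [[501.9921, 0.0, 276.1734], [0.0, 501.9921, 211.0908], [0.0, 0.0, 1.0]], 'xyz': [-0.0747, -0.6094, 0.7603], 'rotation': [1.006, 0.024, -0.7767]}
side {'intrinsics': [[415.6383, 0.0, 280.836], [0.0, 415.6383, 204.9012], [0.0, 0.0, 1.0]], 'xyz': [0.266, 0.6589, 0.6365], 'rotation': [0.9111, 0.0214, -2.5918]}
wrist {'intrinsics': [[325.1923, 0.0, 283.449], [0.0, 325.1923, 212.1103], [0.0, 0.0, 1.0]], 'T_tool_cam': [[-0.0009, 0.9659, 0.259, 0.0703], [1.0, 0.0009, 0.0001, 0.0001], [-0.0001, 0.259, -0.9659, -0.1412], [0.0, 0.0, 0.0, 1.0]]}
```

View pics/scene0.png

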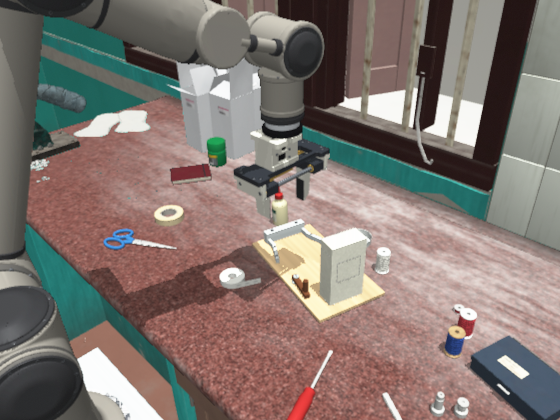

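View pics/side0.png

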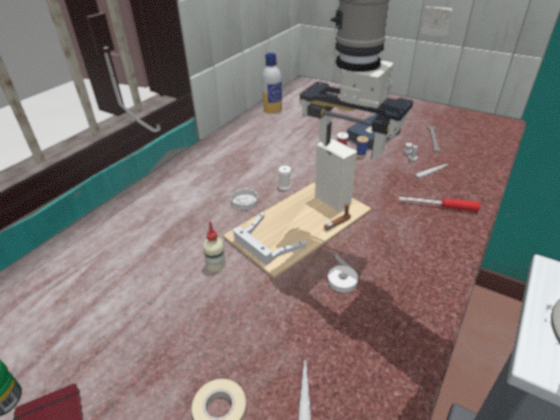

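View pics/wrist0.png

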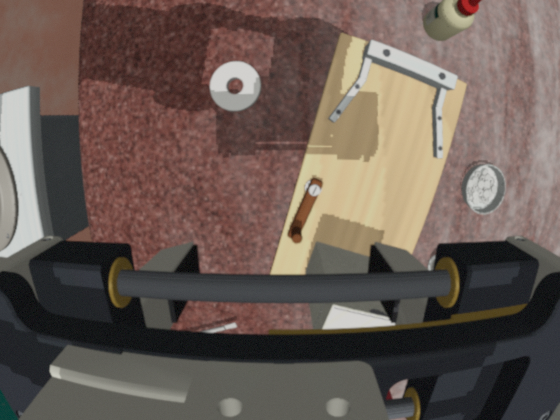

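The scene view shows the bed (corners near (257,240), (306,226), (382,290), (328,312)). The carton stands near the open end at (343,268), and the button peg is at (305,285). The side view shows the same layout, with the stop at (252,243). The wrist view shows the roll, the dish and the bottle all clear of the lane.

```bash
cat > h.py <<'E'
import cv2,numpy as np
from scipy.spatial.transform import Rotation as R
from cell import robot
def rays(c,uv):
    uv=np.atleast_2d(uv).astype(float);K=c['intrinsics']
    d=np.c_[(uv[:,0]-K[0,2])/K[0,0],-(uv[:,1]-K[1,2])/K[1,1],-np.ones(len(uv))]
    return np.array(c['xyz']),d@R.from_euler('xyz',c['rotation']).as_matrix().T
def onz(c,uv,z):
    o,d=rays(c,uv);return o+d*((z-o[2])/d[:,2])[:,None]
def proj(c,P):
    K=c['intrinsics'];p=(np.atleast_2d(P)-c['xyz'])@R.from_euler('xyz',c['rotation']).as_matrix()
    return np.c_[K[0,2]-K[0,0]*p[:,0]/p[:,2],K[1,2]+K[1,1]*p[:,1]/p[:,2]]
def biggest(m):
    n,l,s,_=cv2.connectedComponentsWithStats(m.astype(np.uint8));return l==1+np.argmax(s[1:,4])
E
python3 - <<'E'
from h import *
allp=[]
for n in ['scene','side']:
    c=robot.read_camera(n);hsv=cv2.cvtColor(c['pixels'],cv2.COLOR_RGB2HSV)
    m=cv2.inRange(hsv,(14,65,110),(32,255,255))>0
    roi=np.zeros_like(m); roi[(slice(220,320) if n=='scene' else slice(175,270)),200:400]=1
    m=biggest(m&roi)
    v,u=np.nonzero(m);P=onz(c,np.c_[u,v],0.012)[:,:2];allp.append(P)
    r=cv2.minAreaRect((P*1000).astype(np.float32));print(n,len(P),r,np.round(cv2.boxPoints(r)).tolist())
P=np.vstack(allp)
r=cv2.minAreaRect((P*1000).astype(np.float32));print(r,np.round(cv2.boxPoints(r)).tolist())
cs=robot.read_camera('scene');cv2.imwrite('pics/s1.png',cv2.resize(cs['pixels'][200:330,230:410,::-1],None,fx=4,fy=4,interpolation=cv2.INTER_CUBIC))
c=robot.read_camera('side');cv2.imwrite('pics/d1.png',cv2.resize(c['pixels'][130:280,210:390,::-1],None,fx=4,fy=4,interpolation=cv2.INTER_CUBIC))
E
```

```text
scene 929 ((585.697265625, 23.35504150390625), (312.5641784667969, 84.49960327148438), 74.19925689697266) [[502.0, -116.0], [584.0, -139.0], [669.0, 162.0], [588.0, 185.0]]
side 799 ((582.1203002929688, 22.096221923828125), (294.31414794921875, 84.8202133178711), 74.80020141601562) [[503.0, -109.0], [584.0, -131.0], [662.0, 153.0], [580.0, 175.0]]
((584.382568359375, 24.028533935546875), (312.39971923828125, 88.17324829101562), 74.80020141601562) [[501.0, -115.0], [586.0, -138.0], [668.0, 163.0], [583.0, 186.0]]
```

View pics/s1.png

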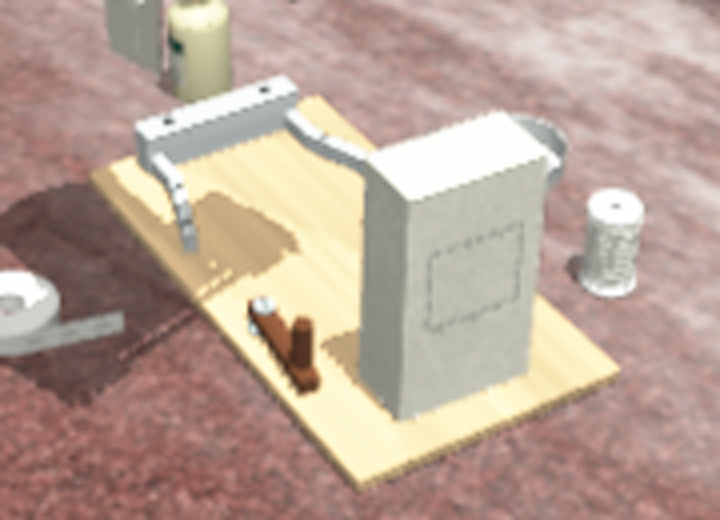

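View pics/d1.png

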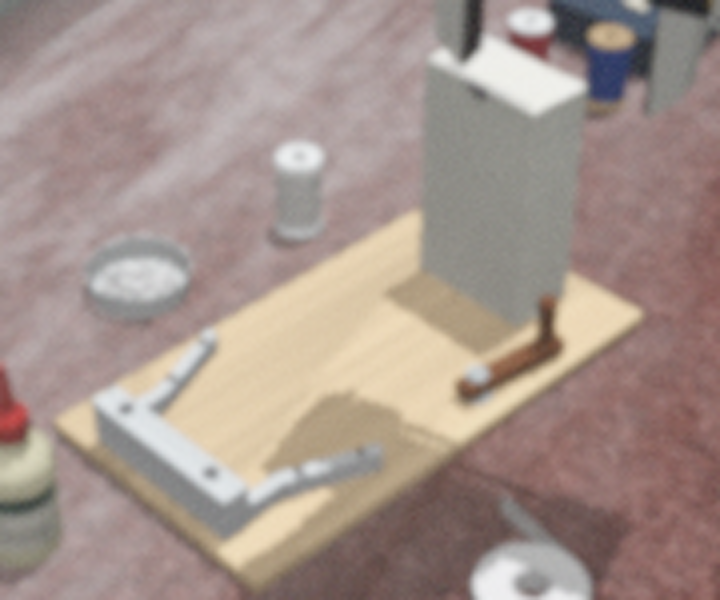

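The bed corners, the carton's lower edges and the peg top are all clear in the two crops. I'll compute poses from those points.

```bash
python3 - <<'E'
from h import *
from scipy.optimize import least_squares
cs=robot.read_camera('scene');cd=robot.read_camera('side')
S=lambda x,y:(x/4+230-.4,y/4+200-.4); D=lambda x,y:(x/4+210-.4,y/4+130-.4)
L=[((175,86),cs,S(93,177)),((175,-86),cs,S(315,97)),((-140,-86),cs,S(618,368)),((-140,86),cs,S(360,482)),
((-140,86),cd,D(640,314)),((175,-86),cd,D(55,424)),((175,86),cd,D(248,573))]
J=np.array([l[0] for l in L])/1000; W=np.array([onz(c,uv,.012)[0,:2] for _,c,uv in L])
def T(p,q): c,s=np.cos(p[2]),np.sin(p[2]);return q@np.array([[c,s],[-s,c]])+p[:2]
p=least_squares(lambda p:(T(p,J)-W).ravel(),[.59,.02,1.3]).x
print('jig',p,'res mm',np.round((T(p,J)-W)*1000,1).tolist());np.save('jig.npy',p)
def inv(w): c,s=np.cos(p[2]),np.sin(p[2]);return (w[:,:2]-p[:2])@np.array([[c,-s],[s,c]])*1000
for n,c,uv,z in [('backL',cs,S(400,418),.012),('backR',cs,S(528,375),.012),('frontR',cd,D(422,272),.012),('frontL',cd,D(525,325),.012),('topBL',cs,S(412,203),.162),('topBR',cs,S(545,160),.162),('peg',cs,S(303,321),.056),('peg',cd,D(547,299),.056),('spool',cs,S(613,203),.055),('bottle d',cd,D(5,420),.1)]:
    w=onz(c,uv,z);print(n,np.round(w*1000)[0],np.round(inv(w),1)[0])
E
```

```text
jig [ 0.62670096 -0.0083328   1.2993058 ] res mm [[-0.6, 5.0], [1.6, -0.6], [0.6, -2.0], [-0.6, 0.0], [0.2, -3.2], [5.0, -2.5], [-6.3, 3.3]]
backL [ 558. -104.   12.] [-110.6   40.8]
backR [ 633. -132.   12.] [-117.8  -38.9]
frontR [639. -89.  12.] [-74.4 -33.9]
frontL [561. -73.  12.] [-79.6  45.7]
topBL [ 552. -110.  162.] [-118.    44.6]
topBR [ 626. -135.  162.] [-122.4  -33.7]
peg [542. -47.  56.] [-60.3  71.2]
peg [540. -49.  56.] [-62.4  72.8]
spool [ 744. -105.   55.] [ -61.2 -139.1]
bottle d [706. 223. 100.] [243.9 -14.3]
```

Call:
step_arm([
  [[-0.5,0.2,0],0.05],
  [[-1.1,0.4,0],0.11],
  [[-1.7,0.6,0],0.18],
  [[-2.3,0.8,0],0.24],
  [[-2.62,0.96,0],0.27],
  [[-2.62,0.96,0.4],0.27],
  [[-2.62,0.96,0.8],0.27],
  [[-2.62,0.96,1.2],0.27],
  [[-2.62,0.96,1.57],0.27],
  [[-2.62,0.96,1.57],0.27],
], hand=255, squeeze=5)

```text
time: 1.7
tool_pos: [0.5816, -0.1568, 0.1478]
tool_rot: [-3.138, -0.001, 1.301]
contact_force: [-0.7, -0.3, 0.3]
opening: 0.001
grip_force: 0.0
```

```bash
cat >> h.py <<'E'
def st():
    s=robot.observe();p=np.load('jig.npy');c,n=np.cos(p[2]),np.sin(p[2]);d=s['tool_pos'][:2]-p[:2]
    f=s['contact_force'];print('t',round(s['time'],2),'jig',np.round([1e3*(c*d[0]+n*d[1]),1e3*(c*d[1]-n*d[0]),1e3*s['tool_pos'][2]],1),'yawrel',round(s['tool_rot'][2]-p[2],3),'F',np.round([c*f[0]+n*f[1],c*f[1]-n*f[0],f[2]],2),'op',round(s['opening'],4))
E
python3 - <<'E'
from h import *
st()
for n in ['scene','wrist']:
    c=robot.read_camera(n);cv2.imwrite(f'pics/{n}2.png',c['pixels'][:,:,::-1])
E
```

```text
t 1.7 jig [-155.1    3.6  147.8] yawrel 0.001 F [-0.51  0.54  0.31] op 0.001
```

View pics/wrist2.png

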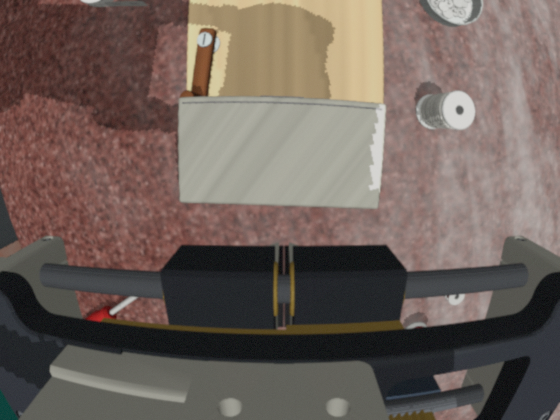

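The wrist view shows the carton's top centred (u≈281) and square to the fingers, so I'll push.

Call:
step_arm([
  [[0.2,0,0],0],
  [[0.35,0,0],0],
  [[0.45,0,0],0],
  [[0.55,0,0],0],
  [[0.65,0,0],0],
  [[0.73,0,0],0],
  [[0.81,0,0],0],
  [[0.88,0,0],0],
  [[0.95,0,0],0],
  [[1.02,0,0],0],
])

```text
time: 3.05
tool_pos: [0.599, -0.0979, 0.1495]
tool_rot: [3.142, -0.0, 1.301]
contact_force: [0.6, 0.6, 0.2]
opening: 0.0005
grip_force: 0.0
```

```bash
python3 - <<'E'
from h import *
st()
ims=[robot.read_camera(n)['pixels'][:,:,::-1] for n in ['scene','side']]
cv2.imwrite('pics/p3.png',np.hstack([ims[0][160:360,200:450],ims[1][80:280,180:430]]))
E
```

```text
t 3.05 jig [-93.8   2.7 149.5] yawrel 0.001 F [ 0.73 -0.4   0.22] op 0.0005
```

View pics/p3.png

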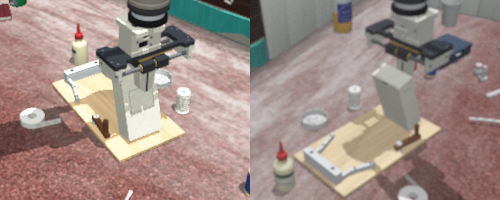

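The carton is tilting forward and still leaning on the fingers. I'll keep pushing.

Call:
step_arm([
  [[0.07,0,0],0],
  [[0.14,0,0],0],
  [[0.21,0,0],0],
  [[0.28,0,0],0],
  [[0.33,0,0],0],
  [[0.33,0,0],0],
  [[0.33,0,0],0],
  [[0.33,0,0],0],
  [[0.33,0,0],0],
])

```text
time: 4.28
tool_pos: [0.6042, -0.0792, 0.1495]
tool_rot: [3.142, 0.0, 1.301]
contact_force: [0.5, 0.1, -0.1]
opening: 0.0006
grip_force: 0.0
```

```bash
python3 - <<'E'
from h import *
st()
ims=[robot.read_camera(n)['pixels'][:,:,::-1] for n in ['scene','side']]
cv2.imwrite('pics/p4.png',cv2.resize(np.hstack([ims[0][190:340,230:410],ims[1][130:280,210:390]]),None,fx=2.2,fy=2.2,interpolation=cv2.INTER_CUBIC))
E
```

```text
t 4.28 jig [-74.3   2.7 149.5] yawrel 0.001 F [ 0.21 -0.47 -0.1 ] op 0.0006
```

View pics/p4.png

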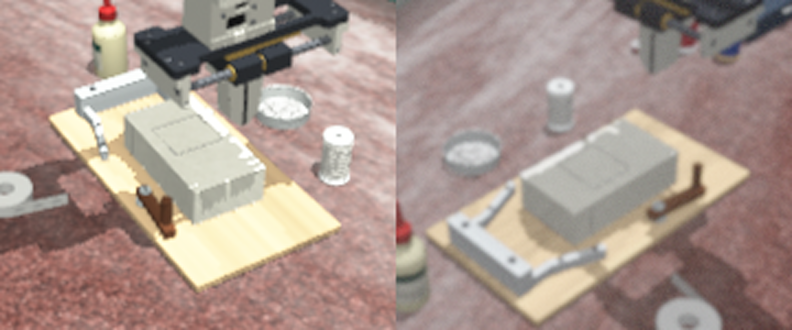

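Both views show the carton lying flat, label frame up and clear of the button. Now I'll measure its foot and heading.

```bash
python3 - <<'E'
from h import *
cs=robot.read_camera('scene');cd=robot.read_camera('side');p=np.load('jig.npy')
S=lambda x,y:(x/2.2+230-.3,y/2.2+190-.3); D=lambda x,y:((x-396)/2.2+210-.3,y/2.2+130-.3)
def inv(w): c,s=np.cos(p[2]),np.sin(p[2]);return (w[:,:2]-p[:2])@np.array([[c,-s],[s,c]])*1000
for n,c,uv,z in [('footLbot',cs,S(196,218),.012),('footRbot',cs,S(265,188),.012),('footLtop',cs,S(190,190),.056),('footRtop',cs,S(264,165),.056),('headLtop',cs,S(126,109),.056),('headLtop d',cd,D(575,207),.056),('headRtop d',cd,D(523,178),.056),('headLbot d',cd,D(573,238),.012),('footLtop d',cd,D(676,151),.056)]:
    print(n,np.round(inv(onz(c,uv,z)),1)[0])
E
```

```text
footLbot [-57.5  33.8]
footRbot [-54.5 -54.1]
footLtop [-61.4  44.5]
footRtop [-66.4 -41.2]
headLtop [89.8 30.2]
headLtop d [74.6 33.9]
headRtop d [ 80.8 -35.9]
headLbot d [73.8 29.9]
footLtop d [-64.6  43. ]
```

Call:
step_arm([
  [[-0.4,0.04,0],0],
  [[-0.65,0.04,0],0],
  [[-0.65,0.04,0.5],0],
  [[-0.65,0.04,1.0],0],
  [[-0.65,0.04,1.5],0],
  [[-0.65,0.04,1.8],0],
  [[-0.5,0.04,1.8],0],
  [[-0.35,0.04,1.8],0],
  [[-0.25,0.04,1.8],0],
  [[-0.15,0.04,1.8],0],
])

```text
time: 5.72
tool_pos: [0.6047, -0.0879, 0.0424]
tool_rot: [3.14, -0.0, 1.301]
contact_force: [-0.4, 0.7, -1.0]
opening: 0.0004
grip_force: 0.0
```

```bash
python3 -c "
from h import *
st()"
```

```text
t 5.72 jig [-82.5  -0.2  42.4] yawrel 0.002 F [ 0.57  0.55 -0.99] op 0.0004
```

Call:
step_arm([
  [[0.08,0,0],0],
  [[0.14,0,0],0],
  [[0.2,0,0],0],
  [[0.26,0,0],0],
  [[0.32,0,0],0],
  [[0.38,0,0],0],
  [[0.44,0,0],0],
  [[0.5,0,0],0],
  [[0.56,0,0],0],
  [[0.62,0,0],0],
])

```text
time: 6.98
tool_pos: [0.6141, -0.0523, 0.0415]
tool_rot: [-3.142, -0.0, 1.301]
contact_force: [-0.5, -2.0, 1.7]
opening: 0.0006
grip_force: 1.0
```

Call:
step_arm([
  [[0.05,0,0],0],
  [[0.1,0,0],0],
  [[0.15,0,0],0],
  [[0.2,0,0],0],
  [[0.24,0,0],0],
  [[0.28,0,0],0],
  [[0.31,0,0],0],
  [[0.34,0,0],0],
])

```text
time: 7.98
tool_pos: [0.6195, -0.0328, 0.0415]
tool_rot: [3.142, -0.0, 1.301]
contact_force: [-0.5, -0.6, 0.1]
opening: 0.0006
grip_force: 0.8
```

```bash
python3 - <<'E'
from h import *
st()
ims=[robot.read_camera(n)['pixels'][:,:,::-1] for n in ['scene','side']]
cv2.imwrite('pics/p5.png',cv2.resize(np.hstack([ims[0][190:340,230:410],ims[1][130:280,210:390]]),None,fx=2.2,fy=2.2,interpolation=cv2.INTER_CUBIC))
E
```

```text
t 7.97 jig [-25.5   0.4  41.5] yawrel 0.001 F [-0.75  0.3   0.06] op 0.0006
```

View pics/p5.png

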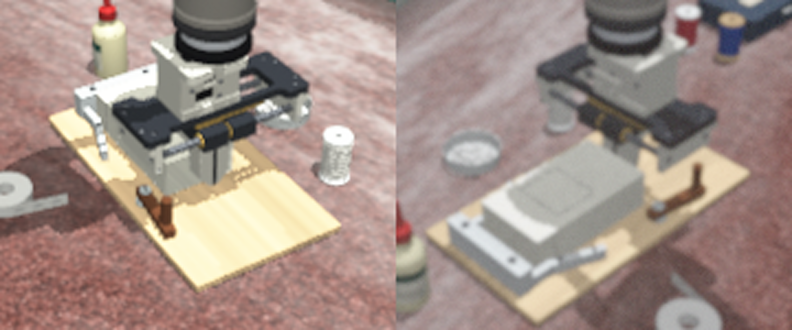

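The carton has entered the rails straight, with a small gap left to the stop. I'll creep forward and watch the force.

Call:
step_arm([
  [[0.03,0,0],0],
  [[0.06,0,0],0],
  [[0.09,0,0],0],
  [[0.12,0,0],0],
  [[0.14,0,0],0],
  [[0.16,0,0],0],
])

```text
time: 8.82
tool_pos: [0.6221, -0.0236, 0.0415]
tool_rot: [3.142, -0.0, 1.301]
contact_force: [-1.0, -0.7, -1.5]
opening: 0.0005
grip_force: 0.6
```

Call:
step_arm([
  [[0.02,0,0],0],
  [[0.04,0,0],0],
  [[0.06,0,0],0],
])

```text
time: 9.2
tool_pos: [0.623, -0.0201, 0.0415]
tool_rot: [-3.142, -0.0, 1.301]
contact_force: [0.3, -0.9, -0.9]
opening: 0.0003
grip_force: 0.5
```

```bash
python3 -c "
from h import *
st()"
```

```text
t 9.2 jig [-12.3   0.4  41.5] yawrel 0.001 F [-0.8  -0.49 -0.95] op 0.0003
```

Call:
step_arm([
  [[0.015,0,0],0],
  [[0.03,0,0],0],
  [[0.03,0,0],0],
])

```text
time: 9.57
tool_pos: [0.6235, -0.0184, 0.0415]
tool_rot: [-3.142, -0.0, 1.301]
contact_force: [-0.3, 0.1, -0.4]
opening: 0.0006
grip_force: 0.4
```

Call:
step_arm([
  [[0.015,0,0],0],
  [[0.03,0,0],0],
  [[0.03,0,0],0],
])

```text
time: 9.95
tool_pos: [0.6234, -0.0182, 0.0416]
tool_rot: [-3.141, 0.002, 1.301]
contact_force: [-3.0, -7.3, 1.4]
opening: 0.0005
grip_force: 4.1
```

Call:
step_arm([
  [[0.015,0,0],0],
  [[0.03,0,0],0],
  [[0.03,0,0],0],
])

```text
time: 10.32
tool_pos: [0.6233, -0.0181, 0.0416]
tool_rot: [-3.14, 0.005, 1.301]
contact_force: [-5.7, -13.9, 1.9]
opening: 0.0003
grip_force: 7.6
```

The force rose to about 15 N with no movement, so the head is on the stop. I'll back off, lift, and go round to the outer side of the peg. With the tool turned 0.83 rad, I can push along the chord.

Call:
step_arm([
  [[-0.3,0,0],0],
  [[-0.7,0,0],0],
  [[-0.8,0,-0.5],0.1],
  [[-0.8,0,-1.0],0.25],
  [[-1.1,-0.5,-1.0],0.4],
  [[-1.42,-1.1,-1.0],0.55],
  [[-1.42,-1.55,-1.0],0.7],
  [[-1.42,-1.55,-1.0],0.83],
  [[-1.42,-1.55,-0.6],0.83],
  [[-1.42,-1.55,-0.19],0.83],
])

```text
time: 11.58
tool_pos: [0.5126, -0.0726, 0.053]
tool_rot: [3.14, -0.002, 0.47]
contact_force: [-0.4, -0.3, 0.6]
opening: 0.0003
grip_force: 0.0
```

```bash
python3 - <<'E'
from h import *
st();p=np.load('jig.npy')
def inv(w): c,s=np.cos(p[2]),np.sin(p[2]);return (w[:,:2]-p[:2])@np.array([[c,-s],[s,c]])*1000
ims=[]
cs=[robot.read_camera(n) for n in ['scene','side']]
ims=[c['pixels'][:,:,::-1] for c in cs]
cv2.imwrite('pics/p6.png',cv2.resize(np.hstack([ims[0][190:340,230:410],ims[1][130:280,210:390]]),None,fx=2.2,fy=2.2,interpolation=cv2.INTER_CUBIC))
E
```

```text
t 11.57 jig [-92.5  92.7  53. ] yawrel -0.829 F [-0.39  0.31  0.58] op 0.0003
```

View pics/p6.png

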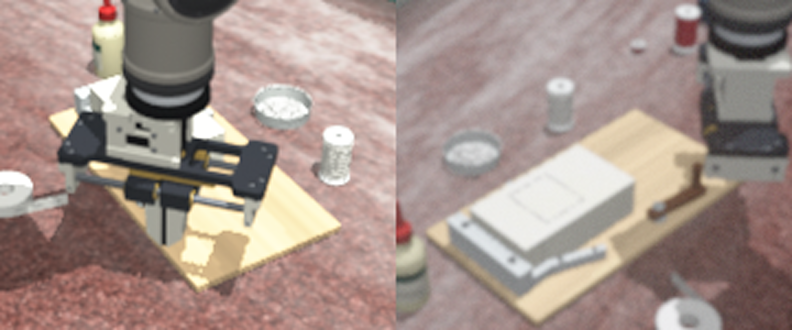

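The carton sits square against the stop and the fingers are outside the peg. Pushing the button now.

Call:
step_arm([
  [[0.15,0,0],0],
  [[0.27,0,0],0],
  [[0.35,0,0],0],
  [[0.43,0,0],0],
  [[0.51,0,0],0],
  [[0.59,0,0],0],
  [[0.67,0,0],0],
  [[0.75,0,0],0],
  [[0.83,0,0],0],
  [[0.91,0,0],0],
])

```text
time: 12.92
tool_pos: [0.5616, -0.0476, 0.0534]
tool_rot: [3.141, -0.001, 0.47]
contact_force: [-1.0, -0.6, 0.6]
opening: 0.0016
grip_force: 0.5
```

Call:
step_arm([
  [[0.08,0,0],0],
  [[0.16,0,0],0],
  [[0.24,0,0],0],
  [[0.32,0,0],0],
  [[0.4,0,0],0],
  [[0.47,0,0],0],
  [[0.53,0,0],0],
  [[0.59,0,0],0],
  [[0.59,0,0],0],
])

```text
time: 14.05
tool_pos: [0.5913, -0.0307, 0.0527]
tool_rot: [-3.139, 0.002, 0.471]
contact_force: [-4.7, 3.0, 1.2]
opening: 0.0007
grip_force: 2.3
```

```bash
cat > m.py <<'E'
from h import *
st();p=np.load('jig.npy');c0,s0=np.cos(p[2]),np.sin(p[2])
def w(x,y,z): return [p[0]+(c0*x-s0*y)/1e3,p[1]+(s0*x+c0*y)/1e3,z/1e3]
def inv(w): return (w[:,:2]-p[:2])@np.array([[c0,-s0],[s0,c0]])*1000
for n in ['side','scene']:
    c=robot.read_camera(n);hsv=cv2.cvtColor(c['pixels'],cv2.COLOR_RGB2HSV)
    m=((cv2.inRange(hsv,(0,90,15),(14,255,140))|cv2.inRange(hsv,(172,90,15),(180,255,140)))>0)
    u0,v0=proj(c,w(-30,45,30))[0].astype(int)
    r=np.zeros_like(m);r[v0-28:v0+28,u0-35:u0+35]=1;m=biggest(m&r);v,u=np.nonzero(m)
    k=v<=v.min()+1;print(n,'area',m.sum(),'top px',u[k].mean(),v.min(),'peg(top z56) jig',np.round(inv(onz(c,[u[k].mean(),v.min()+1.5],.056)),1)[0])
    for a in (1.8,1.95,2.07,2.15):
        t=np.radians(180)-.5+a;print('  exp',a,np.round(proj(c,w(-11+52*np.cos(t),66+52*np.sin(t),56))[0],1))
    print('\n'.join(''.join('#' if q else '.' for q in row) for row in m[v.min()-1:v.max()+2,u.min()-1:u.max()+2]),u.min(),v.min())
E
python3 m.py
```

```text
t 14.05 jig [-31.   28.1  52.7] yawrel -0.828 F [1.62 5.28 1.2 ] op 0.0007
side area 30 top px 320.8 216 peg(top z56) jig [13.4 64.2]
  exp 1.8 [316.7 200.6]
  exp 1.95 [313.9 201.7]
  exp 2.07 [311.9 202.8]
  exp 2.15 [310.7 203.6]
........
.##.....
.###....
.####...
.#####..
.######.
..####..
...###..
....##..
.....#..
........ 320 216
scene area 111 top px 306.46153846153845 273 peg(top z56) jig [-46.3  59.7]
  exp 1.8 [318.  262.9]
  exp 1.95 [316.7 260.8]
  exp 2.07 [315.4 259.3]
  exp 2.15 [314.3 258.4]
...........................
................####.......
............#########......
.........#############..#..
.........#################.
.##......################..
.###....#############......
.#.##############..........
.############..............
..#####....................
..#........................
........................... 291 273
```

The contact force points across the face, so the peg is sticking by friction on the slanted push. I'll back off, square the tool to the jig and finish with a straight +x push on the peg.

Call:
step_arm([
  [[-0.15,0,0],0],
  [[-0.33,0,0],0],
  [[-0.33,0.05,0],-0.17],
  [[-0.33,0.1,0],-0.34],
  [[-0.33,0.2,0],-0.51],
  [[-0.33,0.31,0],-0.68],
  [[-0.33,0.31,0],-0.83],
  [[-0.2,0.31,0],-0.83],
  [[-0.07,0.31,0],-0.83],
  [[-0.07,0.31,0],-0.83],
])

```text
time: 15.4
tool_pos: [0.5977, -0.0496, 0.053]
tool_rot: [3.141, -0.0, 1.3]
contact_force: [-0.5, -0.2, 0.3]
opening: 0.0005
grip_force: 0.0
```

```bash
python3 m.py
```

```text
t 15.4 jig [-47.6  16.9  53. ] yawrel 0.001 F [-0.31  0.42  0.32] op 0.0005
side area 33 top px 320.3333333333333 215 peg(top z56) jig [11.6 61.1]
  exp 1.8 [316.7 200.6]
  exp 1.95 [313.9 201.7]
  exp 2.07 [311.9 202.8]
  exp 2.15 [310.7 203.6]
........
.#......
.##.....
.####...
.####...
.#####..
.######.
..####..
..#.##..
....##..
....##..
........ 320 215
scene area 145 top px 312.7142857142857 271 peg(top z56) jig [-47.5  44.3]
  exp 1.8 [318.  262.9]
  exp 1.95 [316.7 260.8]
  exp 2.07 [315.4 259.3]
  exp 2.15 [314.3 258.4]
...............................
........................#......
....................######.....
................###########....
............################...
.........####################..
.........#####################.
.##......#################.....
.###....#############..........
.################..............
.############..................
..#####........................
..##...........................
............................... 291 271
```

Call:
step_arm([
  [[0.06,0,0],0],
  [[0.12,0,0],0],
  [[0.17,0,0],0],
  [[0.22,0,0],0],
  [[0.26,0,0],0],
  [[0.3,0,0],0],
  [[0.33,0,0],0],
  [[0.33,0,0],0],
])

```text
time: 16.5
tool_pos: [0.6022, -0.0307, 0.0529]
tool_rot: [-3.141, -0.0, 1.301]
contact_force: [0.2, 0.7, 1.6]
opening: 0.0004
grip_force: 0.1
```

```bash
python3 -c "
from h import *
st()"
```

```text
t 16.5 jig [-28.1  17.6  52.9] yawrel 0.002 F [ 0.7  -0.03  1.57] op 0.0004
```

Call:
step_arm([
  [[0.02,0,0],0],
  [[0.02,0,0],0],
])

```text
time: 16.75
tool_pos: [0.6025, -0.0296, 0.0529]
tool_rot: [-3.141, -0.0, 1.301]
contact_force: [1.0, -0.2, 0.0]
opening: 0.0003
grip_force: 0.2
```

Call:
step_arm([
  [[-0.3,0,0],0],
  [[-0.7,0,0],0],
  [[-1.0,0,-0.6],0],
  [[-1.2,0,-1.4],0],
  [[-1.4,0,-2.2],0],
  [[-1.4,0.7,-3.0],0],
  [[-1.4,1.4,-3.3],0],
  [[-1.4,2.0,-3.3],0],
  [[-1.4,2.0,-3.3],0],
])

```text
time: 17.88
tool_pos: [0.6964, -0.1444, 0.249]
tool_rot: [-3.14, 0.0, 1.3]
contact_force: [-0.7, -0.7, -0.5]
opening: 0.0005
grip_force: 0.0
```

```bash
python3 m.py; python3 - <<'E'
from h import *
p=np.load('jig.npy');c0,s0=np.cos(p[2]),np.sin(p[2])
inv=lambda w:(w[:,:2]-p[:2])@np.array([[c0,-s0],[s0,c0]])*1000
# carton top face: bright low-saturation region in side view
c=robot.read_camera('side');g=c['pixels'].astype(int);m=(g.min(2)>185)&(np.ptp(g,axis=2)<40)
r=np.zeros_like(m);r[185:250,235:310]=1;m=biggest(m&r);v,u=np.nonzero(m)
P=inv(onz(c,np.c_[u,v],.056)).astype(np.float32);print(len(u),cv2.minAreaRect(P))
E
```

```text
t 17.88 jig [-112.4 -103.7  249. ] yawrel 0.0 F [-0.91  0.48 -0.5 ] op 0.0005
side area 23 top px 321.75 218 peg(top z56) jig [16.9 70.2]
  exp 1.8 [316.7 200.6]
  exp 1.95 [313.9 201.7]
  exp 2.07 [311.9 202.8]
  exp 2.15 [310.7 203.6]
.......
..#....
..###..
.#####.
.#####.
.#####.
..#.##.
....#..
....... 320 218
scene area 176 top px 315.0 260 peg(top z56) jig [-17.3  19. ]
  exp 1.8 [318.  262.9]
  exp 1.95 [316.7 260.8]
  exp 2.07 [315.4 259.3]
  exp 2.15 [314.3 258.4]
...............................
.......................#####...
........................###....
........................###....
........................###....
.......................####....
.......................####....
.......................####....
.......................#####...
.......................######..
......................######...
.......................#######.
.........................#####.
..................############.
...............##############..
.........#################.....
.........##############........
.........############..........
.##......#########.............
.###....########...............
.############..................
.##########....................
..#####........................
..###..........................
............................... 291 260
941 ((110.74296569824219, 3.652050018310547), (86.5898666381836, 81.73310089111328), 89.47029876708984)
```

```bash
python3 - <<'E'
from h import *
p=np.load('jig.npy');c0,s0=np.cos(p[2]),np.sin(p[2])
w=lambda x,y,z:[p[0]+(c0*x-s0*y)/1e3,p[1]+(s0*x+c0*y)/1e3,z/1e3]
c=robot.read_camera('scene');g=c['pixels'].astype(int)
print('R chan u306..324');
for v in range(254,284):print(v,' '.join('%3d/%3d'%(g[v,u,0],g[v,u,2]) for u in range(308,325)))
for a in (1.9,2.0,2.07,2.15):
    t=np.pi-.5+a;e=np.array([np.cos(t),np.sin(t)]);n=np.array([-e[1],e[0]]);o=np.array([-11,66])
    print(a,'pegtop',proj(c,w(*(o+52*e),56))[0].round(1),'pegbase',proj(c,w(*(o+52*e),26))[0].round(1),'tip near/far top',[proj(c,w(*(o+64*e+k*7*n),26))[0].round(1).tolist() for k in (-1,1)],'bottom near',proj(c,w(*(o+64*e-7*n),14))[0].round(1))
E
```

```text
R chan u306..324
254 255/254 255/254 255/254 255/254 255/254 255/254 255/254 255/254 255/254 254/254 253/250 251/247 246/237 202/187 194/180 202/187 204/188
255 255/254 255/254 255/254 255/254 255/254 255/254 254/254 253/251 251/248 249/244 225/211 193/179 203/189 202/188 201/186 201/185 202/187
256 255/254 255/254 255/254 255/254 254/253 252/249 249/245 226/214 195/181 201/186 205/189 206/190 204/190 203/189 202/188 201/186 201/185
257 255/254 254/253 253/249 251/245 242/232 197/180 191/167 193/165 191/165 198/178 200/185 204/189 205/190 204/190 203/188 202/187 200/185
258 251/246 245/238 216/200 195/181 197/181 184/154 163/103 164/ 99 164/100 180/141 194/172 200/186 204/189 205/190 204/188 204/188 202/187
259 187/173 189/175 200/186 201/186 188/170 153/110 146/ 60 150/ 62 151/ 62 157/ 86 180/147 201/186 200/186 203/188 201/185 196/181 199/184
260 202/187 203/188 201/187 200/185 176/160 102/ 60 120/ 49 132/ 55 132/ 55 136/ 79 171/144 203/188 200/186 196/181 185/171 179/165 185/171
261 201/187 202/187 202/187 200/186 174/158  88/ 57  81/ 34  97/ 41  96/ 41 106/ 70 163/141 204/189 199
[... 2910 characters left out ...]
27 219/142 241/166 249/183 254/209 254/207 254/205 253/202 253/202
283 201/130 199/129 196/127 193/125 193/125 193/125 193/125 194/127 215/140 247/177 254/204 254/206 254/210 254/209 254/207 254/205 253/202
1.9 pegtop [317.2 261.5] pegbase [316.9 271.9] tip near/far top [[323.0, 272.5], [320.5, 268.9]] bottom near [322.9 276.6]
2.0 pegtop [316.2 260.2] pegbase [315.9 270.6] tip near/far top [[322.0, 270.8], [319.0, 267.4]] bottom near [321.9 274.9]
2.07 pegtop [315.4 259.3] pegbase [315.1 269.7] tip near/far top [[321.2, 269.6], [317.9, 266.4]] bottom near [321.1 273.7]
2.15 pegtop [314.3 258.4] pegbase [314.1 268.7] tip near/far top [[320.1, 268.4], [316.4, 265.3]] bottom near [320.  272.4]
```

Against the bar's projected positions, the peg axis at (315, 259) matches a button angle of 2.07 to 2.1. The robot is clear of everything, so I'm handing in.

```bash
python3 -c "
from cell import robot
print(robot.hand_in())"
```

```text
the job is handed in; nothing more can be done
None
```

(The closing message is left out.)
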